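Pack the sanding kit box level and slide its cover shut

TASK

Pack the box: tip the long offcut that stands on edge in it down flat, make room, and lay the cork sanding block in with the two offcuts, so that all three lie flat on the bottom, side by side, and nothing stands above the rim. Only then slide the cover fully shut over them; it must pass over freely, so never force it against the contents. Leave the tape measure, the mug and the glue bottle where they stand.

Things in the scene. Friction and masses are not known exactly. Their poses are not given: they have to be found in the camera images.
- store_box: Long low box of light wood fixed to the bench, 188 (its x) x 380 (its y) x 60 mm; origin under its centre at bench height, z up. Its +y half is the open packing bay, its -y half a solid deck (top at 42 mm) over which the open cover is parked. The two long side walls (x beyond -80 and +80 mm, 14 mm thick) rise to 60 mm and guide the cover; the end wall (y 180 to 190 mm) rises to 44 mm.
- bay_floor (a point): Centre of the bay's inner floor, at box x 0, y 90, z 10 mm, axes as the box. Seen from it the bay is free in x from -80 to +80 mm and in y from -90 to +90 mm; its rim is 34 mm up, the underside of the cover 36 mm up, the solid deck at its -y end 32 mm up, the side walls 50 mm up.
- cover (a joint): Sliding cover: flat plywood board 170 (box x) x 186 (box y) x 6 mm, from 46 to 52 mm above the box origin, running along box +y. In m: 0 = parked open over the deck (leading edge 2 mm short of the bay), 0.184 = fully shut. Starts within 6 mm of open, stays where left, takes about 2 to 4 N to push. Blocked by anything over 36 mm above the bay floor.
- cover_bar (a point): Centre of the cover's raised push bar, which stands across the middle of the cover: 100 mm along box x, 14 mm along box y, 22 mm high (from 52 to 74 mm above the box's origin). Push it by a side face towards the box's +y to shut.
- long_offcut_mid (a point): Centre of the long oak offcut, 42 x 145 x 22 mm along its own x, y, z, about 0.09 kg. Starts in the bay standing on its long edge, length about along box x, own z level along box y: 42 mm tall, 22 thick, proud of the rim, about 40 mm to either side of the middle, 30 to 42 mm free behind it to its end of the bay. A level push near its top tips it flat; either broad face may be down.
- short_offcut_mid (a point): Centre of the short oak offcut, 46 x 88 x 19 mm along its own x, y, z, about 0.05 kg. It starts in the bay on the other side of the middle, lying flat, its length about along box x, some 30 mm or more clear of the long offcut, and may be in the way of its fall until slid towards its own end of the bay.
- sanding_block_mid (a point): Centre of the cork sanding block, 67 x 116 x 30 mm along its own x, y, z, about 0.09 kg. It starts lying flat on the bench, left or right of the box (own z up). It fits in the bay with its length along box x.
- tape_measure: Bystander: steel tape measure standing on the bench, 36 x 89 x 71 mm, on the side of the box where the sanding block is not. Origin under its middle. Leave alone.
- mug: Bystander: mug, 78 mm across (112 mm with handle), 92 mm high, behind and left of the box. Origin under its centre. Leave alone.
- glue_bottle: Bystander: upright glue bottle, 64 mm across, 226 mm high, behind and right of the box. Origin under its centre. Leave alone.
Not all that is in view belongs to the job. What is meant by the part that bears long_offcut_mid is not purple, and is the larger of those in its own colour.

How it is judged:
On the way:
1. with the cover still open, all three pieces lie flat in the bay, below the rim (value of joint cover below 0.03 m and angle between the z axis of each of sanding_block_mid, long_offcut_mid, short_offcut_mid and the z axis of store_box, either way round below 0.1 rad and z of sanding_block_mid in the frame of store_box below 0.034 m and y of sanding_block_mid in the frame of store_box between 0.01 and 0.17 m and x of sanding_block_mid in the frame of store_box between -0.07 and 0.07 m and z of long_offcut_mid in the frame of store_box below 0.03 m and y of long_offcut_mid in the frame of store_box between 0.01 and 0.17 m and x of long_offcut_mid in the frame of store_box between -0.07 and 0.07 m and z of short_offcut_mid in the frame of store_box below 0.028 m and y of short_offcut_mid in the frame of store_box between 0.01 and 0.17 m and x of short_offcut_mid in the frame of store_box between -0.07 and 0.07 m), for 0.2 s.
At the end, for the whole second after the job is handed in: The cover is within 6 mm of fully shut, and the sanding block and both offcuts lie at rest in the bay, flat within 0.1 rad (either face down) on its floor, nothing on top of another (value of joint cover above 0.178 m and angle between the z axis of each of sanding_block_mid, long_offcut_mid, short_offcut_mid and the z axis of store_box, either way round below 0.1 rad and z of sanding_block_mid in the frame of store_box below 0.034 m and y of sanding_block_mid in the frame of store_box between 0.01 and 0.17 m and x of sanding_block_mid in the frame of store_box between -0.07 and 0.07 m and z of long_offcut_mid in the frame of store_box below 0.03 m and y of long_offcut_mid in the frame of store_box between 0.01 and 0.17 m and x of long_offcut_mid in the frame of store_box between -0.07 and 0.07 m and z of short_offcut_mid in the frame of store_box below 0.028 m and y of short_offcut_mid in the frame of store_box between 0.01 and 0.17 m and x of short_offcut_mid in the frame of store_box between -0.07 and 0.07 m and linear speed of each of sanding_block, long_offcut, short_offcut below 0.02 m/s); the robot touches nothing.
It fails at once if the cover is forced against a piece (more than 6 N) (contact force between cover and sanding_block above 6 N or contact force between cover and long_offcut above 6 N or contact force between cover and short_offcut above 6 N).
It fails at once if a bystander is moved by more than 25 mm (distance of any of tape_measure, mug, glue_bottle from where it was at the start of the episode above 0.025 m).
It also fails if it takes over 69 s, if anything falls off the work surface, if the arm or the gripper's body presses on something with over 40 N, if the wrist force passes 120 N, or if a joint passes its speed limit or range.

ROBOT

A 6-joint arm with a two-finger parallel gripper is mounted at the origin on a cart in front of the work surface, level with it; the furniture and walls round the work are solid. World frame = base frame: x ahead of the robot, y to its left, z up, the work surface at z = 0. Lengths are in m, angles in rad, forces in N, time in s.
With the tool pointing down it reaches from about 0.35 to 0.925 m from the base axis. Payload 6.4 kg.
Tool frame: the origin (TCP) lies midway between the tips of the shut fingers; the grasp point (between the pads) lies 19 mm behind it; z points along the fingers, y is the line along which they close (so a half turn about z gives the same grasp; the last joint's range is limited). The gripper opens to 85 mm and grips with 20 to 120 N. Pads are 22 mm wide; open, the fingers measure 114 mm over their backs; the gripper's body (76 mm by 85 mm) begins 54 mm behind the grasp point. The pads swing forward as they close: fully open they stand 13 mm farther back than shut.
Start: joints at [-1.305, 0.245, 1.558, -0, 1.339, -0.174], TCP at [0.277, -0.588, 0.231] pointing down, gripper open.
Joint ranges: [-3.13, 3.13], [-1.02, 2.26], [0.13, 2.54], [-0.95, 4.09], [0.21, 2.88], [-2.74, 2.74]. Speed limits (rad/s): [2.57, 2.57, 3.14, 3.14, 3.14, 3.14].

INTERFACE

Orientations are given as a rotation vector (axis times angle).
In Python, from cell import reach, move_l, goto_joints, move_gripper, dwell, solve_ik, state, capture, IKError, finish_job gives the robot as it stands. Calls block until the motion is done:
- reach(position, orientation): joint-space move of the TCP to a pose.
- move_l(position, rotation=None, feed=0.15, guard=None): straight line of the TCP; rotation=None keeps the orientation; feed is the mean speed in m/s. With guard (N) it stops when the force on the tool has changed by that much, and returns True; else False.
- goto_joints(angles): joint-space move.
- move_gripper(opening): finger opening in m; the grip force is fixed at half the most; returns when the fingers have stopped.
- dwell(seconds).
- solve_ik(position, orientation): joint angles nearest the present ones, or None.
- state(): the state.
- capture(name): name is "scene" or "top"; returns a dict with "color" (400x640x3 uint8, blue, green, red), "camera_matrix" (3x3 intrinsics, pixels), "view" (4x4, takes a point from world to camera coordinates). Camera axes: x right, y up, looking along -z (the intrinsics and any distortion apply to the point x, -y, -z); pixel columns grow to the right and rows downward; lengths in m; the calibration is good to about 2 mm. A picture is of the moment at which its call begins. There is no depth.
A pose or a line that the arm cannot do raises IKError and nothing moves.
- finish_job(): hands the job in; it is judged then, once.
The state is a dict: "clock": time; "q": joint angles; "qd": joint speeds; "joint_efforts": joint torques, N m; "position": TCP position; "eef_rot": TCP orientation; "wrist_force": force on the tool from outside, world axes, zero at the start; "ft_torque": the same for the moment, N m; "width": finger opening in m; "grip_force": force on a finger pad.
Only numpy, scipy, OpenCV 4.12 (cv2) and the standard library are available. Lean on these libraries where they do the work, as an engineer would, in place of code of your own. Each camera call takes 0.05 s, during which the arm holds its last target. There are 200 camera calls.

## Working session

There is one attempt and no reset: what is moved stays moved. The work goes in short steps, each a Python script; the robot and the scene stay as the last script left them, time stands still between calls to the robot, and variables do not carry over. Pictures are saved under pics/ and viewed, at most 10 in all, crops included, and the job is handed in when it is done.

```bash
mkdir -p pics; ls
python3 - <<'E'
from cell import *
import cv2,numpy as np
for n in ("scene","top"):
    c=capture(n); cv2.imwrite(f"pics/{n}0.png",c["color"]); np.savez(f"pics/{n}0.npz",K=c["camera_matrix"],V=c["view"]); print(c["camera_matrix"],c["view"],[k for k in c])
s=state(); print(s["clock"],s["position"],s["eef_rot"],s["width"])
E
```

```text
pics
[[371.73534      0.         321.03194741]
 [  0.         371.73534    200.22655946]
 [  0.           0.           1.        ]] [[-0.52423865 -0.8513826  -0.01793048  0.29182381]
 [ 0.57573255 -0.36986445  0.72919978 -0.3681726 ]
 [-0.62745986  0.37195155  0.68406591 -0.92166366]
 [ 0.          0.          0.          1.        ]] ['color', 'camera_matrix', 'view']
[[498.59510164   0.         317.61446186]
 [  0.         498.59510164 200.55384718]
 [  0.           0.           1.        ]] [[ 0.01176924 -0.9999256   0.00320731 -0.01933849]
 [ 0.99494047  0.01203049  0.0997433  -0.52539569]
 [-0.09977447  0.00201718  0.99500803 -1.74160415]
 [ 0.          0.          0.          1.        ]] ['color', 'camera_matrix', 'view']
0.1 [ 0.27662216 -0.58763115  0.23027295] [-3.06420472e+00 -6.84881531e-01  1.47009061e-04] 0.08508222303453726
```

View pics/scene0.png

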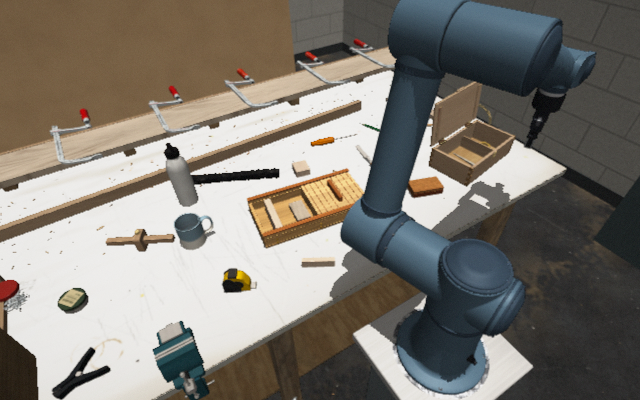

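View pics/top0.png

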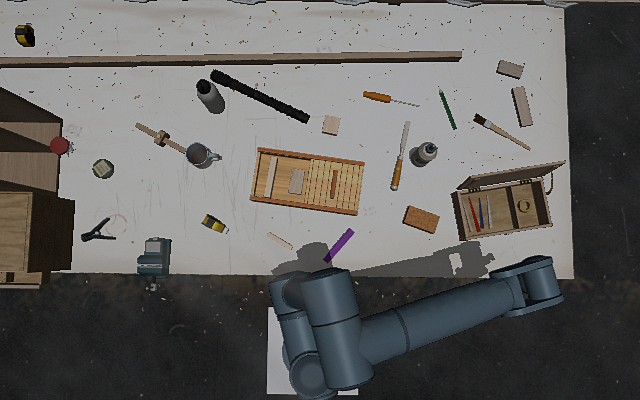

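The top view shows the box around (307,181) with the packing bay at its left end. 
- **Candidates for the long offcut:** the upright piece in the bay (271,177), purple stick (339,245), bench stick (279,241), wood scraps (522,106) and (510,69), and small piece (331,125). The piece in the bay matches the description.
- **Short offcut:** (297,181).
- **Sanding block:** the cork block (421,219). The mug is at (200,155), the tape at (214,223) and the glue at (425,153).

I'll check this choice in close crops.

Run:
```python
import cv2,numpy as np
t=cv2.imread("pics/top0.png")[140:250,240:450]; s=cv2.imread("pics/scene0.png")[160:255,235:450]
t=cv2.resize(t[:,:130],None,fx=5,fy=5,interpolation=cv2.INTER_CUBIC)
cv2.imwrite("pics/c_top.png",t)
cv2.imwrite("pics/c_scene.png",cv2.resize(s[:,:140],None,fx=5.5,fy=5.5,interpolation=cv2.INTER_CUBIC))
```

```text
(no output)
```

View pics/c_top.png

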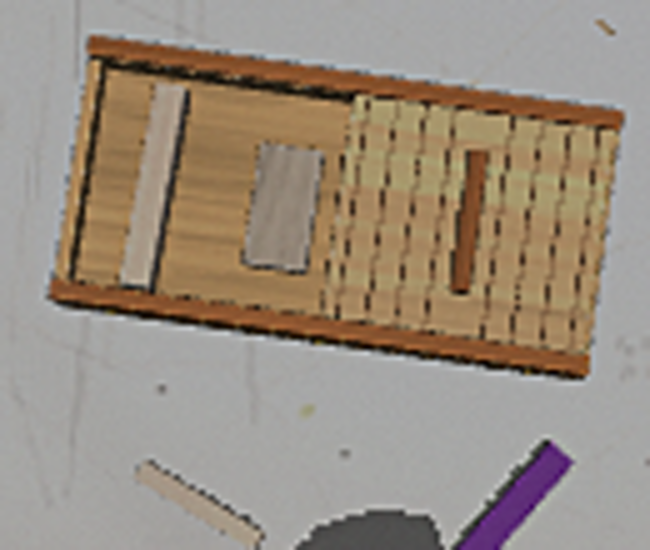

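View pics/c_scene.png

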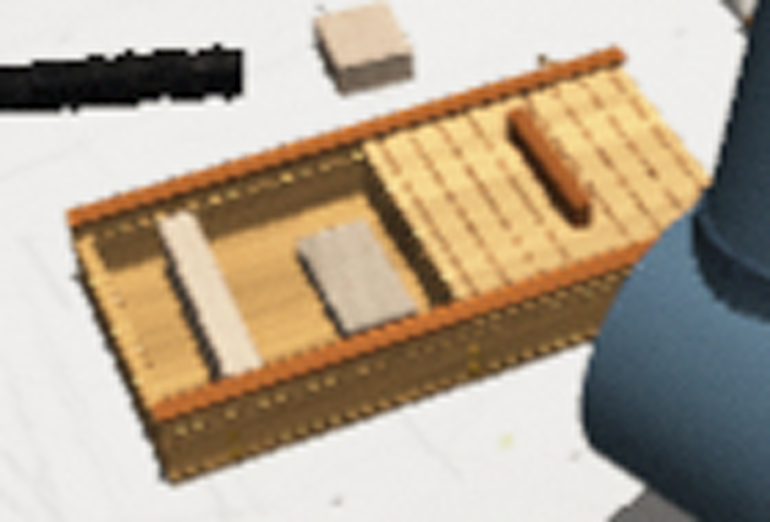

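The crops show the following:
- **Long offcut:** pale and on edge in the bay, with top-face corners (157,84), (189,88), (152,290), (120,283) in the top crop. It isn't purple and is larger than the other pale pieces.
- **Short offcut:** flat, at (260,143)–(306,272).
- **Cover bar:** at (470,222).

Next I'll triangulate these.

```bash
cat > vis.py <<'E'
import numpy as np, cv2
def cam(n):
    d=np.load(f"pics/{n}.npz"); return d["K"],d["V"]
def P(n):
    K,V=cam(n); return K@np.diag([1,-1,-1])@V[:3]
def proj(n,X):
    h=np.c_[np.atleast_2d(X),np.ones(len(np.atleast_2d(X)))]@P(n).T; return h[:,:2]/h[:,2:]
def onz(n,uv,z):
    M=P(n); H=np.c_[M[:,0],M[:,1],M[:,2]*z+M[:,3]]
    h=np.c_[np.atleast_2d(uv),np.ones(len(np.atleast_2d(uv)))]@np.linalg.inv(H).T; return h[:,:2]/h[:,2:]
def tri(a,b,na="top0",nb="scene0"):
    h=cv2.triangulatePoints(P(na),P(nb),np.float64(a).T,np.float64(b).T); return (h[:3]/h[3]).T
T=lambda c:(np.float64(c)+.5)/5-.5+[240,140]
S=lambda c:(np.float64(c)+.5)/5.5-.5+[235,160]
E
python3 - <<'E'
from vis import *
np.set_printoptions(precision=4,suppress=True)
bt=T([(88,36),(624,112),(588,379),(50,297)]);bs=S([(68,215),(622,52),(155,412)])
print("box tri",tri(bt[[0,1,3]],bs))
print("box z60",onz("top0",bt,.06), onz("top0",bt,.06).mean(0))
L=T([(157,84),(189,88),(152,290),(120,283)]);Ls=S([(160,215),(192,212),(262,362),(222,378)])
print("long",tri(L,Ls), onz("top0",L,.052))
q=T([(260,143),(323,150),(306,272),(245,264)]);qs=S([(298,238),(362,221),(418,310),(345,335)])
print("short",tri(q,qs), onz("top0",q,.029))
b=T([(468,150),(488,151),(468,293),(451,292)]);bs=S([(508,108),(525,105),(590,190),(575,205)])
print("bar",tri(b,bs),onz("top0",b,.074))
for n,(x0,y0,x1,y1) in {"top0":(395,195,450,245),"scene0":(400,165,450,205)}.items():
    im=cv2.imread(f"pics/{n}.png"); h=cv2.cvtColor(im,cv2.COLOR_BGR2HSV)
    m=np.uint8((h[...,1]>110)*255); mm=np.zeros_like(m); mm[y0:y1,x0:x1]=m[y0:y1,x0:x1]
    c=max(cv2.findContours(mm,0,1)[0],key=cv2.contourArea); print(n,cv2.contourArea(c),cv2.minAreaRect(c),cv2.approxPolyDP(c,2,True)[:,0].tolist())
a=cv2.resize(cv2.imread("pics/top0.png")[195:245,395:450],None,fx=7,fy=7,interpolation=2)
b=cv2.resize(cv2.imread("pics/scene0.png")[165:215,395:450],None,fx=7,fy=7,interpolation=2)
cv2.imwrite("pics/block.png",np.hstack([a,b]))
E
```

```text
box tri [[ 0.7102  0.2011  0.0535]
 [ 0.6608 -0.1774  0.0507]
 [ 0.525   0.224   0.0616]]
box z60 [[ 0.7095  0.2015]
 [ 0.66   -0.1754]
 [ 0.4721 -0.1509]
 [ 0.5248  0.2236]] [0.5916 0.0247]
long [[0.6766 0.1525 0.0552]
 [0.6758 0.131  0.0475]
 [0.5316 0.1541 0.0554]
 [0.5368 0.1772 0.0508]] [[0.6774 0.1531]
 [0.6748 0.1305]
 [0.5314 0.1535]
 [0.536  0.176 ]]
short [[0.6396 0.0802 0.0283]
 [0.6363 0.0358 0.0229]
 [0.5482 0.0465 0.0243]
 [0.5543 0.0911 0.0221]] [[0.64   0.081 ]
 [0.6355 0.036 ]
 [0.5479 0.0468]
 [0.5531 0.0901]]
bar [[ 0.6285 -0.0669  0.0749]
 [ 0.6288 -0.0807  0.0709]
 [ 0.5291 -0.0661  0.081 ]
 [ 0.5301 -0.055   0.0736]] [[ 0.6294 -0.0658]
 [ 0.6289 -0.0797]
 [ 0.5296 -0.0667]
 [ 0.5302 -0.0549]]
top0 559.0 ((420.9488525390625, 219.3905029296875), (33.14907455444336, 18.710432052612305), 19.983104705810547) [[409, 206], [403, 222], [434, 232], [439, 217]]
scene0 480.5 ((424.9864807128906, 186.41891479492188), (16.604297637939453, 34.03059005737305), 80.53767395019531) [[442, 185], [436, 177], [409, 181], [408, 188], [413, 196], [441, 192]]
```

View pics/block.png

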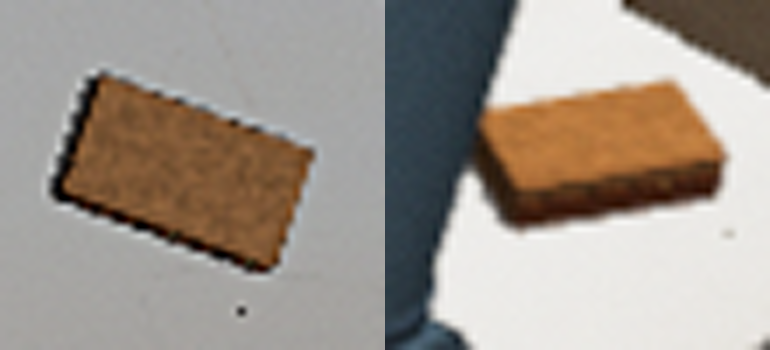

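```bash
cat > rob.py <<'E'
from cell import *
import numpy as np
from scipy.spatial.transform import Rotation as R
YAW=-0.131; C=np.array([.5916,.0247])
ex=np.array([np.cos(YAW),np.sin(YAW)]); ey=np.array([-np.sin(YAW),np.cos(YAW)])
def W(bx,by,z): return np.r_[C+ex*bx+ey*by,z]           # box x,y (m), world z
def B(p): d=np.asarray(p)[:2]-C; return np.array([d@ex,d@ey])
def down(a,p):
    """tool down, closing line along world yaw a; the half turn nearest in joint 6"""
    best=None; q=np.array(state()["q"])
    for k in (0,np.pi):
        y=np.array([np.cos(a+k),np.sin(a+k),0]); z=np.array([0,0,-1.])
        r=R.from_matrix(np.c_[np.cross(y,z),y,z]).as_rotvec(); s=solve_ik(p,r)
        if s is not None:
            d=np.abs(np.array(s)-q).max()
            if best is None or d<best[0]: best=(d,r,s)
    return best[1],best[2]
def rep(t=""):
    s=state(); print(t,"t%.1f"%s["clock"],"box",B(s["position"]).round(4),"z%.4f w%.4f"%(s["position"][2],s["width"]),np.round(s["wrist_force"],1))
E
python3 - <<'E'
from vis import *; from rob import *
np.set_printoptions(precision=4,suppress=True)
f=lambda c:(np.float64(c)+.5)/7-.5
t=f([(103,76),(314,152),(270,268),(65,192)])+[395,195]
s=f([(289,82),(339,158),(135,190)])+[395,165]
print("tri TR,BR,BL",tri(t[1:],s)); z=onz("top0",t,.03); print(z,z.mean(0))
print([np.linalg.norm(z[i]-z[i-1]) for i in range(4)], "long-axis yaw",np.arctan2(*(z[1]-z[0]+z[2]-z[3])[::-1]), np.arctan2(*(z[0]-z[3]+z[1]-z[2])[::-1]))
print("glue,mug,tape",onz("top0",[(425,153)],.15),onz("top0",[(200,155)],.09),onz("top0",[(214,223)],.07))
x=B(z.mean(0)); print("block in box",x)
for a,p in ((YAW,W(0,.09,.15)),(YAW+np.pi/2,W(0,.09,.15)),(0,[.4,-.15,.3])):
    r,q=down(a,p); print(np.round(q,2))
E
```

```text
tri TR,BR,BL [[ 0.4746 -0.4452  0.0253]
 [ 0.4157 -0.4219  0.0266]
 [ 0.4528 -0.3188  0.0268]]
[[ 0.5118 -0.3375]
 [ 0.4746 -0.4437]
 [ 0.4159 -0.4208]
 [ 0.4529 -0.3179]] [ 0.4638 -0.38  ]
[np.float64(0.06204520636027822), np.float64(0.11253162045325782), np.float64(0.06298311104074845), np.float64(0.10932059252071545)] long-axis yaw -1.9118156392401786 -0.3460910464455581
glue,mug,tape [[ 0.6767 -0.3686]] [[0.6721 0.3942]] [[0.4393 0.3425]]
block in box [-0.0738 -0.4179]
[ 0.    0.25  1.71 -0.    1.18  0.13]
[ 0.    0.25  1.71 -0.    1.18 -1.44]
[-0.63 -0.36  2.02 -0.    1.49 -0.63]
```

Run:
```python
from rob import *
r,q=down(YAW,[.40,-.2,.28]); goto_joints(q); rep("wp")
p=W(0,.088,.10); r,q=down(YAW,p); reach(p,r); move_gripper(.05); rep("over")
print(move_l(W(-.003,.088,.014),feed=.12,guard=6)); rep("down")
g=move_l(W(-.003,.054,.014),feed=.04,guard=5); rep(g)
move_l(W(-.003,.062,.014)); move_l(W(-.003,.08,.10),feed=.2); rep("up")
# behind the long offcut
move_l(W(-.003,.162,.09),feed=.2); print(move_l(W(-.003,.162,.038),feed=.12,guard=6)); rep("behind")
```

```text
wp t1.6 box [-0.1605 -0.2486] z0.2800 w0.0852 [ 0.3 -0.1 -0.2]
over t3.6 box [0.0001 0.0878] z0.1002 w0.0501 [ 0.4  0.5 -0.2]
False
down t4.5 box [-0.0022  0.0881] z0.0148 w0.0502 [ 0.3 -0.7 -0. ]
True t5.1 box [-0.0029  0.0593] z0.0140 w0.0499 [0.5 1.9 2.2]
up t6.0 box [-0.0037  0.0798] z0.0991 w0.0502 [-0.2 -0.4 -1.3]
False
behind t7.1 box [-0.0027  0.1616] z0.0381 w0.0501 [0.  0.7 0.1]
```

Run:
```python
from rob import *
import cv2
g=move_l(W(-.003,.124,.038),feed=.05,guard=8); rep(g)
move_l(W(-.003,.14,.12),feed=.2); move_l(W(-.12,-.28,.25),feed=.4); rep()
for n in ("top","scene"):
    c=capture(n); cv2.imwrite(f"pics/{n}1.png",c["color"])
    print(np.abs(c["view"]-np.load(f"pics/{n}0.npz")["V"]).max())
a=cv2.resize(cv2.imread("pics/top1.png")[140:220,240:370],None,fx=5,fy=5,interpolation=2)
cv2.imwrite("pics/c1.png",a)
```

```text
False t8.0 box [-0.003   0.1241] z0.0380 w0.0502 [ 0.3 -0.  -0.8]
 t9.9 box [-0.1204 -0.2788] z0.2487 w0.0497 [-0.3  1.  -0.3]
0.0
0.0
```

View pics/c1.png

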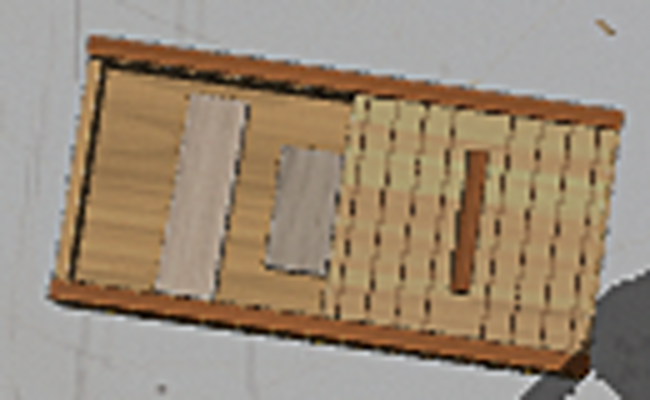

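The long offcut now lies flat at (202,197) in the crop, and the short one has moved next to the deck at (305,210). I'll compute both positions.

Run:
```python
from vis import *; from rob import B,W
for n,c,z in (("long",[(190,95),(248,102),(215,298),(158,290)],.032),("short",[(283,146),(343,152),(327,274),(266,265)],.029)):
    p=onz("top0",T(c),z); print(n,np.round([B(x) for x in p],4).tolist(),B(p.mean(0)))
```

```text
long [[0.0673, 0.1164], [0.0682, 0.0747], [-0.074, 0.077], [-0.0741, 0.1178]] [-0.00313576  0.09648105]
short [[0.0409, 0.0456], [0.0427, 0.0027], [-0.0455, 0.0013], [-0.0453, 0.045]] [-0.00178893  0.02363349]
```

Run:
```python
from rob import *
move_l(W(-.003,.0608,.11),feed=.4); move_gripper(.08); rep()
g=move_l(W(-.003,.0608,.010),feed=.1,guard=5); rep(g)
if not g:
    g=move_l(W(-.003,.13,.010),feed=.06,guard=5); rep(g)
    move_l(W(-.003,.115,.010)); move_l(W(-.003,.10,.12),feed=.25); rep("up")
```

```text
t11.5 box [-0.0029  0.0602] z0.1103 w0.0801 [1.4 0.  0.8]
False t12.7 box [-0.0022  0.0609] z0.0109 w0.0800 [-0.3  0.   0.8]
True t13.8 box [-0.0034  0.1293] z0.0095 w0.0800 [ 0.4 -0.5 -0.8]
up t14.6 box [-0.0033  0.1002] z0.1198 w0.0798 [-0.   0.7 -0.3]
```

Run:
```python
from rob import *
move_gripper(.085)
p=np.array([.4638,-.380,.14]); r,q=down(-.345,p); reach(p,r); rep("over block")
g=move_l([p[0],p[1],.006],feed=.12,guard=5); rep(g)
if not g:
    move_gripper(.0); s=state(); rep("grip"); print(s["grip_force"])
    move_l([p[0],p[1],.16],feed=.2); rep("lift")
    t=W(0,.092,.13); r,q=down(YAW+np.pi/2,t); print(np.round(q,2)); reach(t,r); rep("over bay"); print(state()["grip_force"])
    import cv2
    c=capture("scene"); cv2.imwrite("pics/scene2.png",c["color"])
    cv2.imwrite("pics/c2.png",cv2.resize(c["color"][110:260,225:385],None,fx=4,fy=4,interpolation=2))
```

```text
over block t16.7 box [-0.0734 -0.417 ] z0.1399 w0.0848 [-0.1  0.1 -0.7]
False t18.0 box [-0.0732 -0.4185] z0.0070 w0.0848 [ 0.8  0.6 -0.4]
grip t18.3 box [-0.073  -0.4187] z0.0073 w0.0647 [-0.9  0.9  6.3]
68.45861792564392
lift t19.2 box [-0.0747 -0.4171] z0.1582 w0.0647 [ 0.3 -0.  -0.2]
[ 0.01  0.27  1.72 -0.    1.15 -1.43]
over bay t21.1 box [0.0004 0.0911] z0.1301 w0.0644 [-0.6  0.8 -0.5]
67.83904194831848
```

View pics/c2.png

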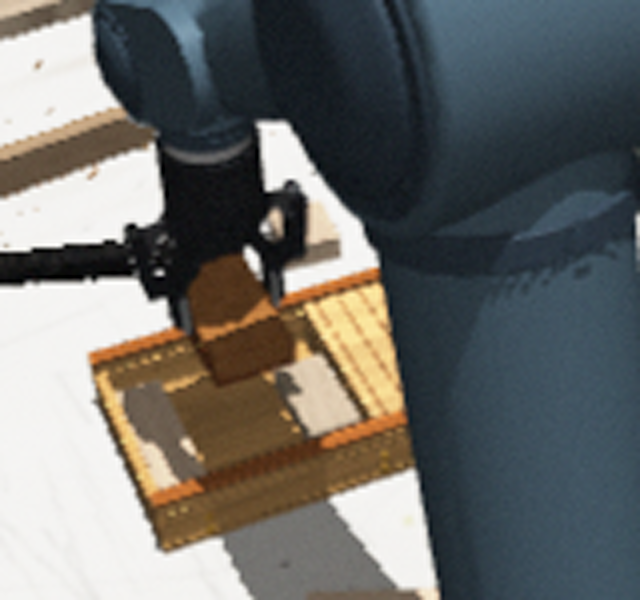

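The block hangs level in the fingers at (235,320). The offcuts lie well apart, with the long one at (160,430) and the short one at (320,395), so I'll lower it now.

Run:
```python
from rob import *
import cv2
g=move_l(W(0,.092,.0265),feed=.08,guard=4); rep(g)
if state()["position"][2]<.035:
    move_gripper(.085); dwell(.2); rep("open")
    move_l(W(0,.092,.13),feed=.2); move_l(W(-.12,-.26,.25),feed=.4); rep()
    c=capture("top"); cv2.imwrite("pics/top3.png",c["color"]); d=capture("scene")
    a=cv2.resize(c["color"][140:220,240:370],None,fx=5,fy=5,interpolation=2)
    b=cv2.resize(d["color"][160:245,235:365],None,fx=5,fy=5,interpolation=2)[:,:650]
    cv2.imwrite("pics/c3.png",cv2.resize(np.hstack([a[:,:400],b[:400,:400]]),None,fx=1,fy=1))
```

```text
False t22.6 box [0.0006 0.0921] z0.0272 w0.0645 [ 0.6  0.4 -0.5]
open t23.1 box [0.    0.092] z0.0265 w0.0849 [-0.1 -0.1 -0.3]
 t24.9 box [-0.1204 -0.2589] z0.2486 w0.0851 [0.2 1.2 0.6]
```

View pics/c3.png

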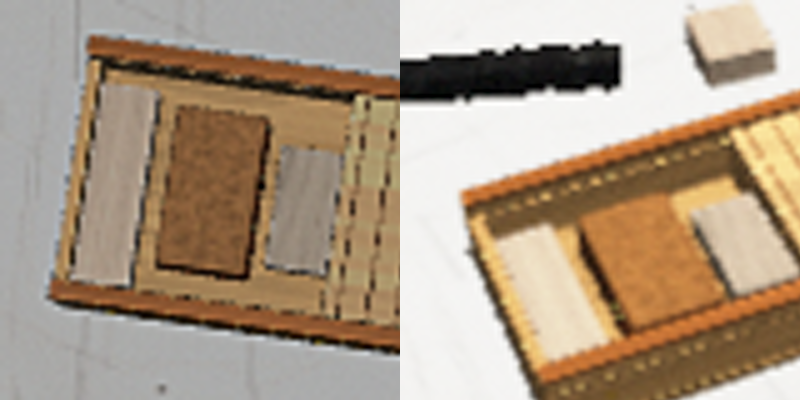

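All three pieces lie flat and apart: long (113,187), block (213,192), short (305,210). I'll check their heights and the rim clearance, then close the cover.

Run:
```python
from vis import *
from rob import *
t=T([(178,106),(270,118),(247,278),(158,265)]); s=(np.array([(180,222),(260,192),(322,297),(230,333)])+.5)/5-.5+[235,160]
x=tri(t,s); print(x.round(4), [B(p).round(3).tolist() for p in x])
if abs(x[:,2].mean()-.04)<.008:
    dwell(.3)
    p=W(0,-.135,.13); r,q=down(YAW,p); reach(p,r); move_gripper(.05)
    print(move_l(W(0,-.135,.057),feed=.12,guard=5)); rep("behind bar")
    g=move_l(W(0,-.05,.057),feed=.05,guard=8); rep(g)
    if not g:
        g=move_l(W(0,.077,.057),feed=.05,guard=8); rep(g)
```

```text
[[0.6644 0.1381 0.033 ]
 [0.6578 0.0747 0.0338]
 [0.5428 0.089  0.038 ]
 [0.5517 0.1523 0.0324]] [[0.057, 0.122], [0.059, 0.058], [-0.057, 0.057], [-0.056, 0.121]]
False
behind bar t28.2 box [ 0.0006 -0.1351] z0.0576 w0.0501 [-0.2  0.9  1.1]
False t30.0 box [ 0.0001 -0.05  ] z0.0570 w0.0501 [ 0.7 -0.7 -1.2]
True t32.3 box [-0.0003  0.0732] z0.0566 w0.0499 [-0.3 -0.   0.4]
```

Run:
```python
from rob import *
import cv2
g=move_l(W(0,.080,.057),feed=.03,guard=8); rep(g)
move_l(W(0,.05,.057)); move_l(W(0,.03,.15),feed=.25); move_l(W(-.12,-.28,.25),feed=.4); rep()
c=capture("top"); cv2.imwrite("pics/top4.png",c["color"])
cv2.imwrite("pics/c4.png",cv2.resize(c["color"][140:220,240:370],None,fx=5,fy=5,interpolation=2))
```

```text
True t32.5 box [-0.0005  0.0731] z0.0562 w0.0504 [-0.8 -2.   2.4]
 t34.4 box [-0.1203 -0.2787] z0.2485 w0.0503 [-0.6  0.6 -0.2]
```

View pics/c4.png

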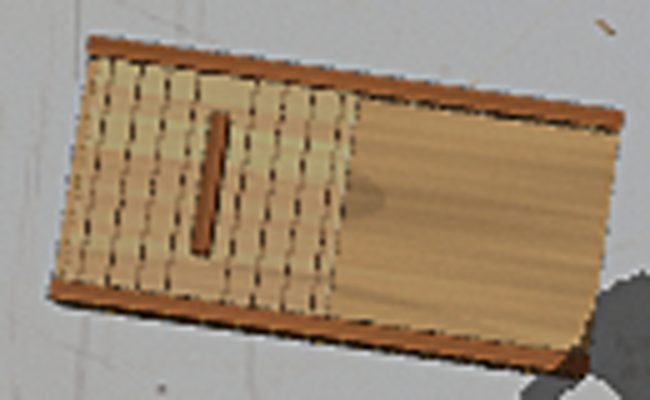

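The cover sits over the whole bay, with its bar at (211,184). That is about 182 mm from its starting point, and two pushes stopped at the same place, so it is fully shut.

```bash
python3 -c "
from cell import *
print(finish_job())"
```

```text
the job is handed in; nothing more can be done
None
```

The job is handed in: the last pictures show both offcuts and the cork block flat, side by side in the bay, and then the cover fully shut, at about 34 s of the 69 s allowed; the bystanders were not touched, and no score came back.

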